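Refit the document camera's arm in its socket

TASK

Refit the loose arm of the document camera: pinch its orange spring button flush, slide the nose of the arm into the socket on the base so that the button goes in under the rim, then push the arm on, by feel, until the button pops out through the window in the socket's side. Push gently throughout, never ram the arm or the fingers against the socket, and leave the other things on the desk where they are.

Things in the scene. Friction and masses are not known exactly. Their poses are not given: they have to be found in the camera images.
- bar_center (a point): centre of the loose camera arm's grey bar, half-way up it. The bar is 145 mm long, 26 wide, 36 high and lies flat on the base's deck. Its x axis runs along the bar to the half-round nose (tip at x = +72.5 mm, the last 13 mm rounded in plan), y to the side that carries the button, z up. The arm weighs 0.3 to 0.5 kg; centre of mass near x = -50 mm
- head_center (a point): centre of the black camera head at the rear of the arm: x = -98.5 mm from the arm's centre, 25 mm above the arm's underside; axes as the arm's. The head is 52 mm long, 64 wide, 50 high, its underside level with the bar's; a blue knob, 28 mm across, stands 12 mm out behind it
- button_place (a point): point on the bar's +y side face behind the middle of the orange spring button (x = +39.5, y = +13 mm from the arm's centre, 20 mm above the arm's underside); stays put as the button moves. The button is 16 mm long (x = +31.5 to +47.5 mm), 12 high, blunt: it will not ride under the rim unpressed. Pinching only its rear half across the bar leaves its front half free to go under
- spring_button (a joint): how far the spring button is pressed in, m: 0 = fully out (9 mm proud of the bar's side), 0.009 = flush, 0.010 = its stop. About 1.3 N starts it, 4.3 N holds it flush. It pops out, 3 to 6 mm proud of the socket's side, as soon as it is over the window; its blunt front then stops the arm within about 4 mm more
- mouth (a point): centre of the socket's open mouth in the plane of its rim, 18 mm above the deck (level with the centre of the arm lying on it). x points into the fixed socket, y to its window side, z up. Bore 29.3 mm wide, 38 high, floor = the deck, 100 long to a closed end; walls 3 mm, outside 35.3 wide, 42 high. Sliding in takes under about 12 N; over 30 N is forcing
- slot_rear (a point): rear end of the socket's +y outer side, 100 mm behind the rim, 20 mm above the deck; axes as the mouth's. In this side sits the aluminium latch plate with the window for the button, 20 mm long, 16 high. The window's middle is 37 to 61 mm behind the rim; where exactly differs each time and is not measured
- base: the document camera's black base, fixed to the desk: a flat deck 12 mm thick with the socket on it. Origin on the desk; x points into the socket, whose rim is at x = +60 mm, y = 0. The deck spans x = -220 to +200 mm, y = -105 to +105 mm
- camera_arm: the loose camera arm as a whole (bar, head, button); origin 18 mm below and 7.5 mm ahead of bar_center, same axes
- eraser: white rubber eraser, 45 x 22 x 13 mm, lying on the deck beside the socket; origin under its middle. To be left alone
- glue_stick: yellow glue stick standing on the desk, 24 mm across, 80 mm high; origin at its foot. To be left alone
- pen_box: white square pen box, 90 x 90 x 85 mm with pens to 135 mm; origin under its middle. To be left alone
- stapler: blue and black stapler, 130 x 34 x 44 mm; origin under its middle. To be left alone
- tape_roll: clear roll of tape lying flat, 72 mm across, 22 mm high; origin under its middle. To be left alone
- board_eraser: blue and grey board eraser, 140 x 55 x 36 mm; origin under its middle. To be left alone
- pot_cup: small white plastic cup, 68 mm across, 65 mm high; origin under its middle. To be left alone
- socket: the grey socket on the base (walls, roof, latch plate), fixed; origin and axes as the base's, so its rim is at x = +60 mm
There are look-alikes about, which are no part of the job. Leave any yellow look-alike of the camera_arm alone.

How it is judged (in metres and radians):
On the way:
1. the button, pressed in, has gone in under the socket's rim (its middle at least 2 mm past the rim) (x of button_place in the frame of mouth between 0.002 and 0.026 m and value of joint spring_button above 0.004 m and y of bar_center in the frame of mouth between -0.004 and 0.004 m), for 0.05 s.
At the end, for the whole second after the job is handed in: the arm lies in the socket with its spring button out through the window: button pressed in by less than 3 mm, its middle 33 to 65 mm behind the rim, the bar within 4 mm of the socket's axis in side and height, let go and at rest (value of joint spring_button below 0.003 m and x of button_place in the frame of mouth between 0.033 and 0.065 m and y of bar_center in the frame of mouth between -0.004 and 0.004 m and z of bar_center in the frame of mouth between -0.004 and 0.004 m and linear speed of camera_arm below 0.02 m/s); the robot touches nothing.
It fails at once if the arm is forced against the socket with more than 30 N (contact force between camera_arm and socket above 30 N).
It fails at once if the fingers press on the socket with more than 30 N (contact force between the fingers and socket above 30 N).
It fails at once if one of the other things on the desk is moved by more than 30 mm (distance of any of eraser, glue_stick, pen_box, stapler, tape_roll, board_eraser, pot_cup from where it was at the start of the episode above 0.03 m).
It also fails if it takes over 66 s, if anything falls off the work surface, if the arm or the gripper's body presses on something with over 40 N, if the wrist force passes 120 N, or if a joint passes its speed limit or range.

ROBOT

A 6-joint arm with a two-finger parallel gripper is mounted at the origin on the work surface. World frame = base frame: x ahead of the robot, y to its left, z up, the work surface at z = 0. Lengths are in mm, angles in rad, forces in N, time in s.
With the tool pointing down it reaches from about 400 to 925 mm from the base axis. Payload 12.5 kg.
Tool frame: the origin (TCP) lies on the mounting face of the last link; the fingertips stand 190 mm ahead of it and the grasp point (between the pads) lies 171 mm ahead of it; x points along the fingers, y is the direction in which the jaws open and shut, and the axes are right-handed (so a half turn about x gives the same grasp; the last joint's range is limited). The gripper opens to 95 mm and grips with 3 to 60 N. Pads are 20 mm wide; open, the fingers measure 119 mm over their backs; the gripper's body (75 mm by 180 mm) begins 59 mm behind the grasp point.
Start: joints at [1.224, 0.491, 1.559, -0, 1.092, -0.106], TCP at [149.025, 606.973, 404.761] pointing down, gripper open.
Joint ranges: [-3.1, 3.1], [-0.84, 2.19], [0.05, 2.79], [-1.13, 4.28], [0.06, 2.93], [-2.69, 2.69]. Speed limits (rad/s): [2.22, 2.22, 2.79, 3.14, 3.14, 3.14].

INTERFACE

Orientations are given as [roll, pitch, yaw] about the fixed x, y, z axes, in that order (R = Rz(yaw) Ry(pitch) Rx(roll)).
In Python, from cell import env, eyes gives the robot as it stands. The module is installed in compiled form; this text tells all that it offers.
- The arm moves only by the tool jog_arm, never from a script. Its argument "deltas" is one flat list of numbers, 7 for each row, row after row: the shift along the tool's x, y, z in mm, then the turn, a rotation vector about the tool's x, y, z in rad, then the opening, from 0 (shut) to 1 (fully open). A call has 1 to 10 rows; each row shifts and turns the pose as measured when the row begins, along the tool's axes as they then stand; what a row does not reach is not made up. A row lasts 1/8 s, in which the tool goes at most 62.5 mm and 10.7 degrees, less where a joint would pass 70% of its speed; a pose out of reach is approached as far as the arm can. A call is refused whole if a number of a shift passes 62.5 or a number of a turn 0.188, either way. A call with a gripper value outside its range is refused whole. The fingers move at their own pace and stop on an object; the grip force is fixed at half the most. Time passes only in rows, so rows that do not move let the fingers close. It gives the time, the measured TCP pose, the force and the opening at its end, in the units of the state.
- env.state(): the state, without advancing time (a new reading comes with each control period).
- eyes.read_camera(name): name is "side" or "top" or "wrist"; returns a dict with "image" (384x512x3 uint8, red, green, blue), "fovy" (degrees; the focal length in pixels is half the picture's height over the tangent of half this angle, whatever the lens; pixels are square), "cx", "cy" (the principal point, pixels), "world_from_camera" (4x4, takes a point from camera to world coordinates). Camera axes: x right, y up, looking along -z (the intrinsics and any distortion apply to the point x, -y, -z); pixel columns grow to the right and rows downward; lengths in mm; the calibration is good to about 2 mm. A picture is of the moment at which its call begins. There is no depth.
- env.job_done(): hands the job in, once; it reports no verdict.
The state is a dict: "t": time; "joints": joint angles; "qvel": joint speeds; "tau": joint torques, N m; "eef_pos": TCP position; "tcp_rot": TCP orientation; "ft_force": force on the tool from outside, world axes, zero at the start; "moment": the same for the moment, N m; "opening": opening from 0.0 (shut) to 1.0 (fully open).
Only numpy, scipy, OpenCV 4.12 (cv2) and the standard library are available. Lean on these libraries where they do the work, as an engineer would, in place of code of your own. Each camera call takes 0.05 s, during which the arm holds its last target.

## Working session

There is one attempt and no reset: what is moved stays moved. The work goes in short steps, Python scripts to look and compute and a tool call to move; the robot and the scene stay as the last step left them, time stands still between calls to the robot, and variables do not carry over. Pictures are saved under pics/ and viewed, and the job is handed in when it is done.

Besides the shell and the picture viewer there is one more tool, called after "Request:" as a command line: name --argument value ..., lists and objects as JSON in quotes. jog_arm: Moves the arm, as the interface text tells. Its arguments: {"type":"object","properties":{"deltas":{"type":"array","items":{"type":"number"}}},"required":["deltas"]}

```bash
mkdir -p pics; ls; cat > h.py <<'E'
import numpy as np, cv2, pickle
from cell import env, eyes
def snap(n,tag):
    c=eyes.read_camera(n); cv2.imwrite(f'pics/{tag}.png',c['image'][:,:,::-1]); pickle.dump(c,open(f'pics/{tag}.pkl','wb')); return c
def load(tag): return pickle.load(open(f'pics/{tag}.pkl','rb'))
def f(c): return 384/2/np.tan(np.radians(c['fovy'])/2)
def ray(c,u,v):
    F=f(c); d=np.array([(u-c['cx'])/F,-(v-c['cy'])/F,-1]); M=c['world_from_camera']; return M[:3,3],M[:3,:3]@d
def onz(c,u,v,z):
    o,d=ray(c,u,v); return o+d*(z-o[2])/d[2]
def proj(c,p):
    M=np.linalg.inv(c['world_from_camera']); q=M[:3,:3]@np.array(p)+M[:3,3]; F=f(c)
    return np.array([c['cx']+F*q[0]/-q[2], c['cy']-F*q[1]/-q[2]])
def crop(tag,out,x0,y0,x1,y1,k):
    im=cv2.imread(f'pics/{tag}.png')[y0:y1,x0:x1]; cv2.imwrite(f'pics/{out}.png',cv2.resize(im,None,fx=k,fy=k,interpolation=cv2.INTER_CUBIC))
E
python3 - <<'E'
from h import *
print(env.state())
for n in ['side','top','wrist']:
    c=snap(n,n+'0'); print(n,[ (k,np.round(v,3)) for k,v in c.items() if k!='image'])
E
```

```text
pics
{'t': 0.0, 'joints': array([ 1.22440002e+00,  4.91561981e-01,  1.55947565e+00, -1.39514781e-06,
        1.09172581e+00, -1.05593670e-01]), 'qvel': array([ 0.00028905,  0.00012116, -0.00059983,  0.00054646,  0.00208809,
        0.00043668]), 'tau': array([-1.17532083e-03, -6.12655878e+01, -2.58166677e+01,  6.91979821e-02,
        4.84183151e-02, -1.49339239e-04]), 'eef_pos': array([149.01097462, 606.9327533 , 404.15110266]), 'tcp_rot': array([-1.67533316,  1.56962554, -1.91613515]), 'ft_force': array([-0.86930526,  0.17724301, -0.38374711]), 'moment': array([ 0.00197803, -0.01751997, -0.0481575 ]), 'opening': 1.0002026549062675}
side [('fovy', np.float64(57.66)), ('cx', np.float64(256.765)), ('cy', np.float64(196.541)), ('world_from_camera', array([[ 9.46000e-01,  1.41000e-01, -2.90000e-01,  2.93718e+02],
       [-3.22000e-01,  4.73000e-01, -8.20000e-01, -9.04013e+02],
       [ 2.20000e-02,  8.69000e-01,  4.94000e-01,  6.34721e+02],
       [ 0.00000e+00,  0.00000e+00,  0.00000e+00,  1.00000e+00]]))]
top [('fovy', np.float64(46.415)), ('cx', np.float64(256.681)), ('cy', np.float64(195.402)), ('world_from_camera', array([[ 1.300000e-02,  9.920000e-01, -1.280000e-01,  4.055120e+02],
       [-1.000000e+00,  1.500000e-02,  1.300000e-02,  1.927100e+01],
       [ 1.500000e-02,  1.280000e-01,  9.920000e-01,  1.509821e+03],
       [ 0.000000e+00,  0.000000e+00,  0.000000e+00,  1.000000e+00]]))]
wrist [('fovy', np.float64(65.143)), ('cx', np.float64(258.301)), ('cy', np.float64(193.852)), ('world_from_camera', array([[ 2.38000e-01, -9.38000e-01, -2.53000e-01,  7.92740e+01],
       [ 9.71000e-01,  2.30000e-01,  6.30000e-02,  6.23688e+02],
       [-1.00000e-03, -2.60000e-01,  9.65000e-01,  3.84321e+02],
       [ 0.00000e+00,  0.00000e+00,  0.00000e+00,  1.00000e+00]]))]
```

View pics/top0.png

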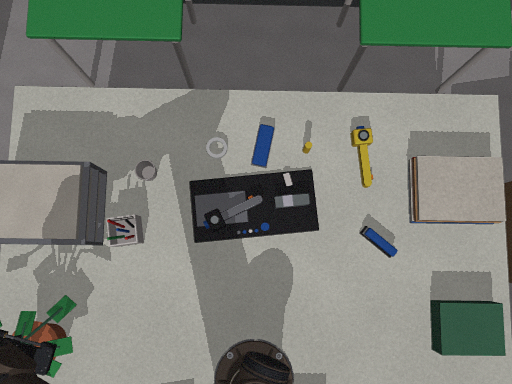

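View pics/side0.png

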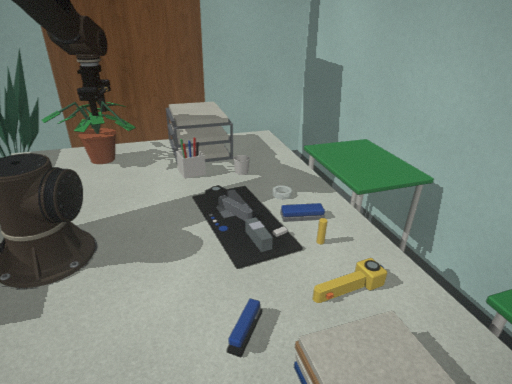

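View pics/wrist0.png

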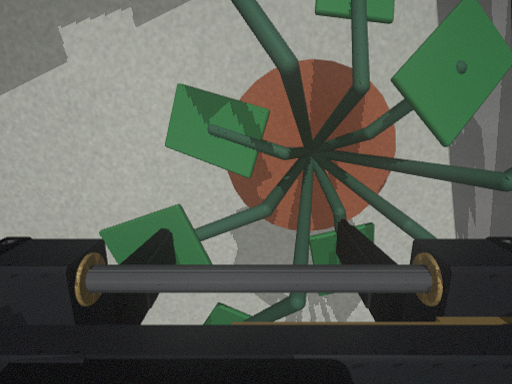

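The dark base is at about (254,205) in top. The grey arm with the black head is at (215,218)→(262,200), and the socket is at (292,200). The yellow arm at (364,155) is the look-alike. I'll enlarge both views.

```bash
python3 - <<'E'
from h import *
crop('top0','t0c',180,160,330,250,5)
crop('side0','s0c',180,170,310,270,6)
E
```

```text
(no output)
```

View pics/t0c.png

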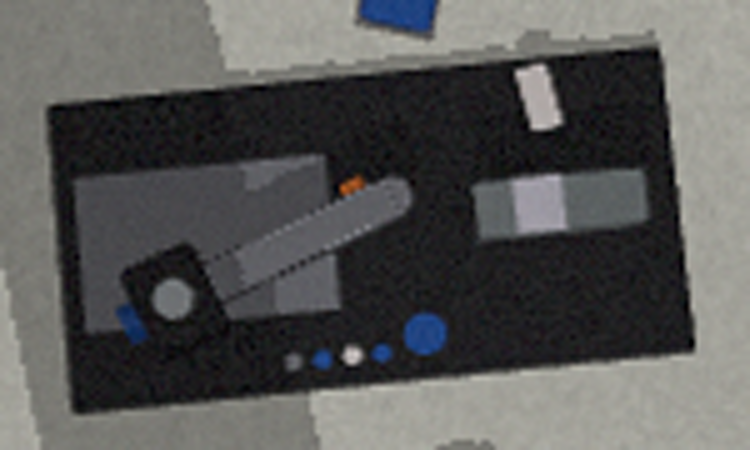

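View pics/s0c.png

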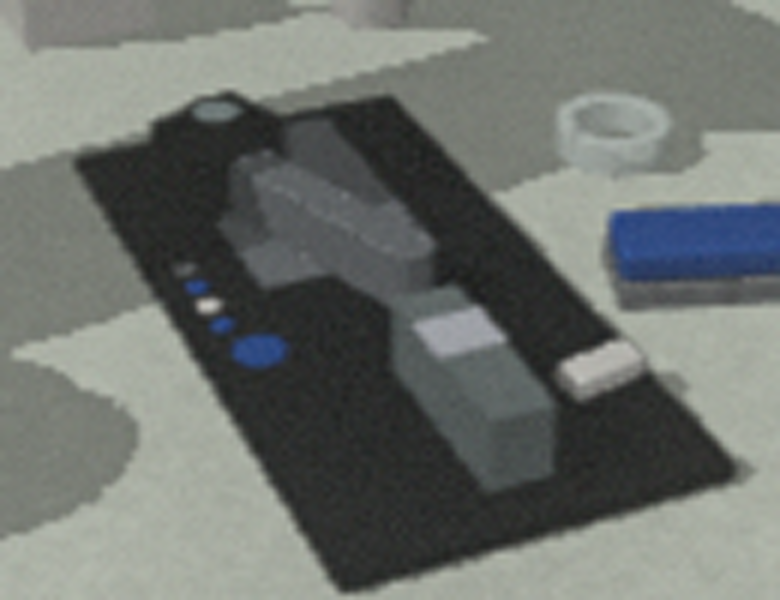

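```bash
python3 - <<'E'
from h import *
from scipy.optimize import least_squares
c=load('top0')
full=lambda p:(180+(p[0]+.5)/5-.5,160+(p[1]+.5)/5-.5)
def fit(pts,loc,x0):
    def r(s):
        R=np.array([[np.cos(s[2]),-np.sin(s[2])],[np.sin(s[2]),np.cos(s[2])]])
        return np.concatenate([proj(c,[*(s[:2]+R@np.array(l[:2])),l[2]])-full(p) for p,l in zip(pts,loc)])
    q=least_squares(r,x0); return q.x,q.fun
b,res=fit([(50,107),(660,47),(695,350),(75,412)],[(-220,105,12),(200,105,12),(200,-105,12),(-220,-105,12)],[500,0,-1.57])
print('base',b,np.degrees(b[2]),res.round(2))
for p in [(50,107),(660,47),(695,350),(75,412)]: print(onz(c,*full(p),12).round(1))
# socket top corners z=12+42
s,res=fit([(475,186),(643,170),(650,218),(480,241)],[(60,17.65,54),(160,17.65,54),(160,-17.65,54),(60,-17.65,54)],[500,0,-1.57])
print('base from socket',s,np.degrees(s[2]),res.round(2))
# arm
for p in [(411,192),(380,180),(398,216),(243,250),(240,292),(352,186)]: print(p,onz(c,*full(p),48).round(1))
print('head top', onz(c,*full((172,299)),62))
for p in [(187,243),(120,275),(160,350),(228,322)]: print(p,onz(c,*full(p),62).round(1))
E
```

```text
base [567.47833749  -1.42329089  -1.45695897] -83.47760010208687 [-0.7  -0.56  0.5  -0.48  0.78  0.37 -0.56  0.59]
[644.9 226.7  12. ]
[ 692.8 -186.5   12. ]
[ 487.1 -209.5   12. ]
[440.1 203.4  12. ]
base from socket [565.26097813  -7.04398273  -1.44274222] -82.66304028521392 [ 1.63 -0.06 -1.78 -0.26 -1.79  0.76  1.93 -0.41]
(411, 192) [586.3 -17.2  48. ]
(380, 180) [594.    3.3  48. ]
(398, 216) [570.3  -8.8  48. ]
(243, 250) [546.4  92.5  48. ]
(240, 292) [518.8  93.8  48. ]
(352, 186) [589.7  21.7  48. ]
head top [512.51666708 136.93900701  62.        ]
(187, 243) [549.  128.1  62. ]
(120, 275) [527.6 170.9  62. ]
(160, 350) [479.5 143.8  62. ]
(228, 322) [498.2 100.4  62. ]
```

```bash
cat >> h.py <<'E'
from scipy.spatial.transform import Rotation as Ro
def pose(s=None):
    s=s or env.state(); return s['eef_pos'], Ro.from_euler('xyz',s['tcp_rot']).as_matrix()
def Rt(yaw,sgn=1): # tool x down, tool y at world yaw angle (deg)+sgn
    y=np.array([np.cos(np.radians(yaw)),np.sin(np.radians(yaw)),0])*sgn; x=np.array([0,0,-1.]); return np.column_stack([x,y,np.cross(x,y)])
def delta(P,R,tP,tR,n=1):
    d=R.T@(np.array(tP)-P); r=Ro.from_matrix(R.T@tR).as_rotvec(); return d,r
E
python3 - <<'E'
from h import *
P,R=pose(); print(R.round(3)); c=load('wrist0'); M=c['world_from_camera']; print((R.T@(M[:3,3]-P)).round(1)); print((R.T@M[:3,:3]).round(3))
for sg in (1,-1): 
    d,r=delta(P,R,[560,0,380],Rt(26.5,sg)); print(sg,d.round(1),r.round(3),np.degrees(np.linalg.norm(r)))
    d,r=delta(P,R,[560,0,380],Rt(7,sg)); print(sg,d.round(1),r.round(3),np.degrees(np.linalg.norm(r)))
E
```

```text
[[-0.     0.238  0.971]
 [-0.001  0.971 -0.238]
 [-1.    -0.001 -0.   ]]
[ 20.   -0.4 -71.7]
[[ 0.     0.26  -0.965]
 [ 1.    -0.     0.   ]
 [-0.    -0.965 -0.26 ]]
1 [  24.7 -491.4  543.9] [0.868 0.    0.001] 49.70583663631003
1 [  24.7 -491.4  543.9] [1.208e+00 0.000e+00 1.000e-03] 69.20582950770596
-1 [  24.7 -491.4  543.9] [-2.274e+00 -1.000e-03  0.000e+00] 130.29418970804653
-1 [  24.7 -491.4  543.9] [-1.934e+00 -1.000e-03  0.000e+00] 110.79419198610151
```

```bash
cat > plan.py <<'E'
from h import *
import sys
def plan(tP,yaw,n,op,sg=1,dec=(0,2)):
    P,R=pose(); tR=Rt(yaw,sg); rv=Ro.from_matrix(R.T@tR).as_rotvec(); out=[]
    for i in range(n):
        g=P+(np.array(tP)-P)/(n-i); d=np.round(R.T@(g-P),dec[0]); r=np.round(Ro.from_matrix(R.T@tR).as_rotvec()/(n-i),dec[1])
        out+= [*(d+0.),*(r+0.),op]; P=P+R@d; R=R@Ro.from_rotvec(r).as_matrix()
    print([float(x) for x in out]); print(P,np.degrees(Ro.from_matrix(R.T@tR).magnitude()))
E
python3 - <<'E'
from plan import *
plan([365,300,404],50,7,1)
plan([590,-110,400],7,14,1)
E
```

```text
[0.0, -35.0, 40.0, 0.07, 0.0, 0.0, 1.0, 0.0, -32.0, 43.0, 0.06, 0.0, 0.0, 1.0, 0.0, -30.0, 45.0, 0.07, 0.0, 0.0, 1.0, 0.0, -27.0, 47.0, 0.06, 0.0, 0.0, 1.0, 0.0, -24.0, 48.0, 0.07, 0.0, 0.0, 1.0, 0.0, -20.0, 49.0, 0.06, 0.0, 0.0, 1.0, 0.0, -17.0, 51.0, 0.07, 0.0, 0.0, 1.0]
[364.89687485 299.86946967 404.49017033] 0.15772038581231118
[0.0, -42.0, 43.0, 0.09, 0.0, 0.0, 1.0, 0.0, -38.0, 46.0, 0.09, 0.0, 0.0, 1.0, 0.0, -34.0, 50.0, 0.09, 0.0, 0.0, 1.0, 0.0, -29.0, 53.0, 0.09, 0.0, 0.0, 1.0, 0.0, -25.0, 55.0, 0.08, 0.0, 0.0, 1.0, 1.0, -20.0, 57.0, 0.09, 0.0, 0.0, 1.0, 0.0, -15.0, 58.0, 0.08, 0.0, 0.0, 1.0, 1.0, -10.0, 59.0, 0.09, 0.0, 0.0, 1.0, 0.0, -5.0, 60.0, 0.08, 0.0, 0.0, 1.0, 1.0, 0.0, 60.0, 0.09, 0.0, 0.0, 1.0, 0.0, 6.0, 60.0, 0.08, 0.0, 0.0, 1.0, 1.0, 10.0, 59.0, 0.09, 0.0, 0.0, 1.0, 0.0, 16.0, 58.0, 0.08, 0.0, 0.0, 1.0, 1.0, 20.0, 57.0, 0.09, 0.0, 0.0, 1.0]
[ 590.444633   -110.21152282  399.75465567] 0.13117040407434788
```

Request:
jog_arm --deltas '[0, -42, 43, 0.09, 0, 0, 1, 0, -38, 46, 0.09, 0, 0, 1, 0, -34, 50, 0.09, 0, 0, 1, 0, -29, 53, 0.09, 0, 0, 1, 0, -25, 55, 0.08, 0, 0, 1, 0, -20, 57, 0.09, 0, 0, 1, 0, -15, 58, 0.08, 0, 0, 1, 0, -10, 59, 0.09, 0, 0, 1, 0, -5, 60, 0.08, 0, 0, 1, 0, 0, 60, 0.09, 0, 0, 1]'

```text
t: 1.4
eef_pos: [464.9, 77.9, 403.7]
tcp_rot: [0.473, 1.569, -0.66]
ft_force: [0.9, 0.6, 0.7]
opening: 1.0
```

```bash
python3 - <<'E'
from plan import *
print(pose()[0])
plan([590,-110,395],7,6,1)
E
```

```text
[464.88994929  77.88021049 403.67320905]
[1.0, 6.0, 37.0, 0.05, 0.0, 0.0, 1.0, 2.0, 7.0, 37.0, 0.05, 0.0, 0.0, 1.0, 1.0, 9.0, 36.0, 0.05, 0.0, 0.0, 1.0, 2.0, 11.0, 36.0, 0.06, 0.0, 0.0, 1.0, 1.0, 13.0, 35.0, 0.05, 0.0, 0.0, 1.0, 2.0, 16.0, 35.0, 0.06, 0.0, 0.0, 1.0]
[ 590.31863659 -109.76896742  394.96444442] 0.22407884579501983
```

Request:
jog_arm --deltas '[1, 6, 37, 0.05, 0, 0, 1, 2, 7, 37, 0.05, 0, 0, 1, 1, 9, 36, 0.05, 0, 0, 1, 2, 11, 36, 0.06, 0, 0, 1, 1, 13, 35, 0.05, 0, 0, 1, 2, 16, 35, 0.06, 0, 0, 1, 0, 0, 0, 0, 0, 0, 1]'

```text
t: 2.28
eef_pos: [593.4, -121.6, 393.1]
tcp_rot: [-1.186, 1.57, -2.656]
ft_force: [-0.8, 0.5, -0.4]
opening: 0.998
```

```bash
python3 - <<'E'
from plan import *
P,R=pose(); print(P,R.round(3)); c=snap('wrist','w1'); print(c['world_from_camera'][:3,3])
b=cv2.imread('pics/w1.png'); cv2.imwrite('pics/w1x.png',cv2.resize(b,(800,600),interpolation=cv2.INTER_CUBIC))
E
```

```text
[ 593.4335928 -121.6202518  393.0869688] [[-0.001  0.995  0.101]
 [-0.     0.101 -0.995]
 [-1.    -0.001  0.   ]]
[587.11809142 -49.74510556 373.13896498]
```

View pics/w1x.png

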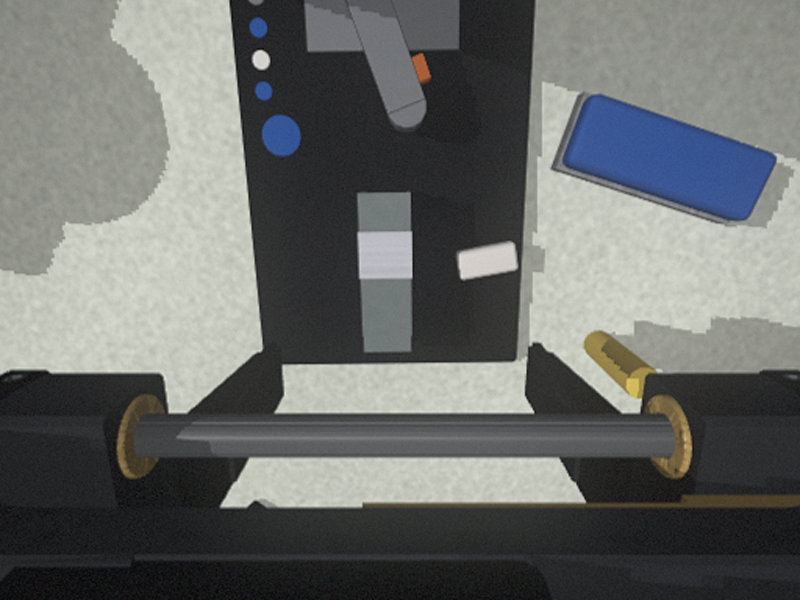

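The picture shows the nose with the orange button at (420,68) on its right, and the socket with its mouth edge at y≈193 in the 800×600 picture. I'll back off about 80 mm to see the whole arm and the mouth.

Request:
jog_arm --deltas '[0, 0, -40, 0, 0, 0, 1, 0, 0, -35, 0, 0, 0, 1, 0, 0, 0, 0, 0, 0, 1, 0, 0, 0, 0, 0, 0, 1]'

```text
t: 2.82
eef_pos: [582.8, -41.8, 393.3]
tcp_rot: [-1.884, 1.568, 2.934]
ft_force: [0.0, 0.7, -0.1]
opening: 0.998
```

```bash
python3 - <<'E'
from plan import *
P,R=pose(); print(P); c=snap('wrist','w2'); print(c['world_from_camera'][:3,3])
b=cv2.imread('pics/w2.png'); cv2.imwrite('pics/w2x.png',cv2.resize(b[:260],None,fx=1.5625,fy=1.5625,interpolation=cv2.INTER_CUBIC))
crop('w2','w2c',150,0,350,150,4)
crop('w2','w2d',150,130,350,280,4)
E
```

```text
[582.7999266  -41.77392217 393.26165623]
[576.02955046  30.0816874  373.40918211]
```

View pics/w2c.png

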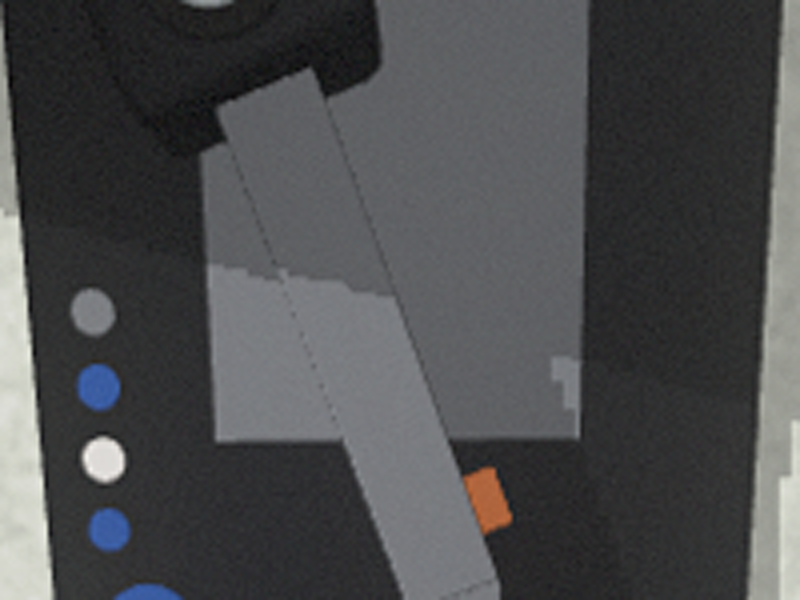

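View pics/w2d.png

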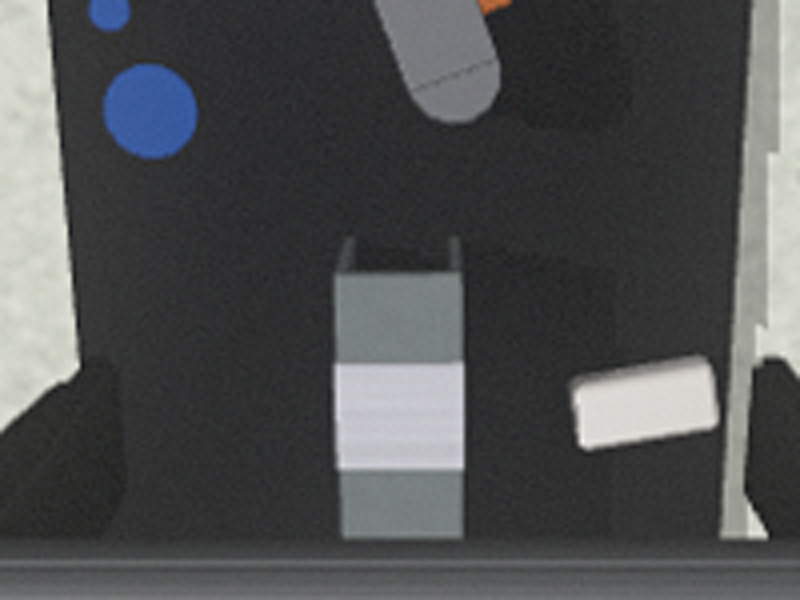

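```bash
cat > fitw.py <<'E'
from h import *
from scipy.optimize import least_squares
def fit(c,pts,loc,x0):
    def r(s):
        R=np.array([[np.cos(s[2]),-np.sin(s[2])],[np.sin(s[2]),np.cos(s[2])]])
        return np.concatenate([proj(c,[*(s[:2]+R@np.array(l[:2])),l[2]])-p for p,l in zip(pts,loc)])
    q=least_squares(r,x0); return q.x,q.fun
E
python3 - <<'E'
from fitw import *
c=load('w2')
A=lambda u,v:(150+(u+.5)/4-.5,(v+.5)/4-.5)
B=lambda u,v:(150+(u+.5)/4-.5,130+(v+.5)/4-.5)
a,res=fit(c,[A(218,106),A(315,68),B(415,93),B(498,60),B(459,125)],[(-72.5,-13,48),(-72.5,13,48),(59.5,-13,48),(59.5,13,48),(72.5,0,48)],[550,50,-1.2])
print('arm',a,np.degrees(a[2]),res.round(2))
s,res=fit(c,[B(335,272),B(463,272),B(341,540),B(463,540)],[(60,-17.65,54),(60,17.65,54),(118,-17.65,54),(118,17.65,54)],[565,-4,-1.45])
print('base(socket)',s,np.degrees(s[2]),res.round(2))
p,q=onz(c,*B(335,272),54),onz(c,*B(463,272),54); print(p,q,np.linalg.norm(p-q),'angle',np.degrees(np.arctan2(*(q-p)[1::-1]))-90)
# side lines
l=[onz(c,*B(335,275),54),onz(c,*B(334,362),54),onz(c,*B(334,470),54),onz(c,*B(341,538),54)]
r=[onz(c,*B(463,275),54),onz(c,*B(463,362),54),onz(c,*B(463,538),54)]
print(np.round(l,1),np.round(r,1))
# deck edges z=12: left x line, right
for P in [A(5,0),A(55,595),B(50,0),B(80,360)]: print('L',onz(c,*P,12).round(1))
for P in [A(782,0),A(750,595),B(748,0),B(722,530)]: print('R',onz(c,*P,12).round(1))
w=load('w1'); F=lambda u,v:(u*.64-.2,v*.64-.2)
for P in [F(358,193),F(411,193),F(412,351),F(363,351)]: print('w1',onz(w,*P,54).round(1))
for P in [F(264,363),F(517,359)]: print('w1 deck front',onz(w,*P,12).round(1))
E
```

```text
arm [557.74998337  46.60324014  -1.11220768] -63.72480580730018 [-0.26  0.15  0.28 -0.64 -2.1   0.54 -0.18  0.45  2.27 -0.36]
base(socket) [569.78238751 -11.50711498  -1.45946973] -83.62145559690804 [ 2.200e-01  9.340e+00 -8.000e-02  9.210e+00  1.000e-02 -1.008e+01
 -1.500e-01 -1.018e+01]
[557.74760093 -62.35996674  54.        ] [592.87633987 -58.58139336  54.        ] 35.33137297210328 angle -83.86066469550993
[[ 557.8  -63.2   54. ]
 [ 559.7  -88.6   54. ]
 [ 562.5 -121.6   54. ]
 [ 566.4 -143.    54. ]] [[ 593.   -59.4   54. ]
 [ 595.8  -84.7   54. ]
 [ 602.  -139.2   54. ]]
L [449.7 133.7  12. ]
L [466.8 -22.4  12. ]
L [464.8  -0.6  12. ]
L [ 477.  -112.2   12. ]
R [654.6 155.6  12. ]
R [ 6.735e+02 -3.000e-01  1.200e+01]
R [669.1  21.3  12. ]
R [ 690.4 -149.3   12. ]
w1 [558.  -63.2  54. ]
w1 [593.  -59.6  54. ]
w1 [ 605.3 -170.3   54. ]
w1 [ 570.1 -173.9   54. ]
w1 deck front [ 487.4 -208.9   12. ]
w1 deck front [ 694.4 -184.4   12. ]
```

```bash
python3 - <<'E'
from fitw import *
c=load('w2')
A=lambda u,v:(150+(u+.5)/4-.5,(v+.5)/4-.5)
for nm,L in dict(right=[(315,68),(398,300),(463,477),(498,580)],left=[(218,106),(285,280),(345,440),(403,595)]).items():
    p=np.array([onz(c,*A(*x),48)[:2] for x in L]); d=p[-1]-p[0]; print(nm,p.round(1).tolist(),np.degrees(np.arctan2(d[1],d[0])))
a,res=fit(c,[A(218,106),A(315,68),A(409,613),A(498,580)],[(-72.5,-13,48),(-72.5,13,48),(59.5,-13,48),(59.5,13,48)],[550,50,-1.2])
print('arm',a,np.degrees(a[2]),res.round(2))
R=lambda t:np.array([[np.cos(t),-np.sin(t)],[np.sin(t),np.cos(t)]])
for P in [(464,480),(495,467),(512,520),(483,533)]: print('button z~38',R(a[2]).T@(onz(c,*A(*P),38)[:2]-a[:2]))
m=np.array([575.2,-60.7]); bt=np.radians(-83.6)
print('bar in mouth',R(bt).T@(a[:2]-m),'nose',R(bt).T@(a[:2]+R(a[2])@[72.5,0]-m))
im=c['image'].copy()
E
```

```text
right [[537.1, 116.8], [562.2, 66.6], [583.5, 25.2], [595.9, -0.5]] -63.379418304097314
left [[514.2, 106.0], [533.4, 68.3], [551.9, 31.2], [570.9, -7.2]] -63.40778874844147
arm [557.97439709  46.7363513   -1.10772948] -63.46822398442161 [-0.3   0.22  0.18 -0.7  -0.13  0.41  0.26  0.21]
button z~38 [31.78988365 13.33563367]
button z~38 [31.50769185 22.35360444]
button z~38 [46.33052211 21.98491782]
button z~38 [46.84828469 13.37845013]
bar in mouth [-108.68691883   -5.1424362 ] nose [-40.61641397  19.81064713]
```

```bash
python3 - <<'E'
from plan import *
plan([569.2,24.4,300],26.6,4,1)
E
```

```text
[23.0, -2.0, -17.0, -0.09, 0.0, 0.0, 1.0, 23.0, 0.0, -17.0, -0.09, 0.0, 0.0, 1.0, 24.0, 2.0, -17.0, -0.09, 0.0, 0.0, 1.0, 23.0, 3.0, -16.0, -0.09, 0.0, 0.0, 1.0]
[569.503788    24.34943516 300.29399799] 0.18884935448095344
```

Request:
jog_arm --deltas '[23, -2, -17, -0.09, 0, 0, 1, 23, 0, -17, -0.09, 0, 0, 1, 24, 2, -17, -0.09, 0, 0, 1, 23, 3, -16, -0.09, 0, 0, 1, 0, 0, 0, 0, 0, 0, 1, 0, 0, 0, 0, 0, 0, 1]'

```text
t: 3.62
eef_pos: [569.7, 21.4, 299.2]
tcp_rot: [-0.146, 1.57, -1.247]
ft_force: [0.3, -0.3, 0.9]
opening: 1.002
```

```bash
python3 - <<'E'
from plan import *
print(pose()[0])
plan([569.2,24.4,207],26.6,5,1,dec=(1,3))
E
```

```text
[569.71379144  21.40085176 299.15195303]
[18.4, 0.2, -0.6, 0.001, 0.0, 0.0, 1.0, 18.4, 0.2, -0.6, 0.001, 0.0, 0.0, 1.0, 18.5, 0.2, -0.6, 0.001, 0.0, 0.0, 1.0, 18.4, 0.1, -0.6, 0.001, 0.0, 0.0, 1.0, 18.5, 0.2, -0.5, 0.002, 0.0, 0.0, 1.0]
[569.21661562  24.36875902 206.95106071] 0.017126551409863598
```

Request:
jog_arm --deltas '[22, 0, -1, 0, 0, 0, 1, 22, 0, -1, 0, 0, 0, 1, 18, 0, -1, 0, 0, 0, 1, 10, 0, 0, 0, 0, 0, 1, 6, 0, 0, 0, 0, 0, 1, 3, 0, 0, 0, 0, 0, 1, 0, 0, 0, 0, 0, 0, 1]'

```text
t: 4.5
eef_pos: [571.2, 19.6, 222.1]
tcp_rot: [0.981, 1.56, -0.131]
ft_force: [-0.7, -0.6, 0.4]
opening: 0.998
```

```bash
python3 - <<'E'
from plan import *
print(pose()[0])
plan([569.2,24.4,207],26.6,1,1,dec=(1,3))
c=snap('wrist','w3'); cv2.imwrite('pics/w3x.png',cv2.resize(c['image'][:,:,::-1],(800,600),interpolation=cv2.INTER_CUBIC))
E
```

```text
[571.16022586  19.62129999 222.14014988]
[15.1, 0.2, -5.2, -0.006, 0.006, -0.009, 1.0]
[569.20478727  24.35038571 207.01064201] 0.028968649192224454
```

View pics/w3x.png

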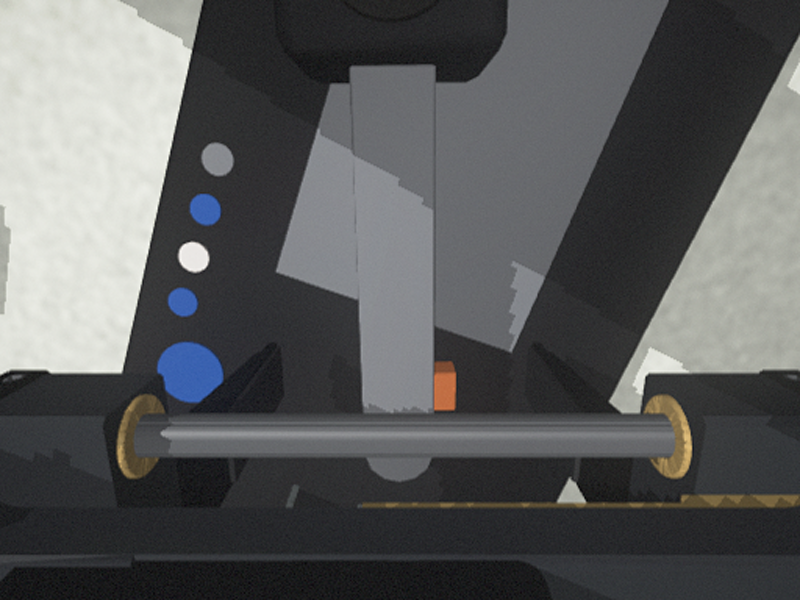

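The bar at (395,·) is centred between the open fingers, parallel to them, with the button on the right at (445,387). I'll go down in small rows.

Request:
jog_arm --deltas '[6, 0, -2, 0, 0, -0.004, 1, 4, 0, -2, 0, 0, 0, 1, 2, 0, -1, 0, 0, 0, 1, 2, 0, 0, 0, 0, 0, 1, 0, 0, 0, 0, 0, 0, 1]'

```text
t: 5.18
eef_pos: [569.0, 24.7, 207.7]
tcp_rot: [0.711, 1.562, -0.401]
ft_force: [0.2, 0.9, 0.4]
opening: 1.0
```

```bash
python3 - <<'E'
from plan import *
print(pose()[0])
plan([569.2,24.4,207],26.6,1,1,dec=(1,3))
E
```

```text
[568.97400085  24.6876639  207.71472256]
[0.7, 0.1, 0.4, -0.005, 0.007, -0.006, 1.0]
[569.24654699  24.37100374 207.01798376] 0.026810700586356383
```

Request:
jog_arm --deltas '[0, 0, 0, 0, 0, 0, 0, 0, 0, 0, 0, 0, 0, 0, 0, 0, 0, 0, 0, 0, 0, 0, 0, 0, 0, 0, 0, 0, 0, 0, 0, 0, 0, 0, 0, 0, 0, 0, 0, 0, 0, 0]'

```text
t: 5.92
eef_pos: [569.1, 24.6, 208.0]
tcp_rot: [0.726, 1.562, -0.386]
ft_force: [-0.3, 0.6, -0.3]
opening: 0.426
```

```bash
python3 - <<'E'
from plan import *
P,R=pose();print(P,R.round(3).tolist(),env.state()['opening']*95)
c=snap('wrist','w4'); crop('w4','w4c',170,100,340,330,3)
cv2.imwrite('pics/w4c.png',cv2.imread('pics/w4c.png')[:600])
E
```

```text
[569.06545891  24.57258452 207.98849269] [[0.009, 0.896, 0.443], [-0.003, 0.443, -0.896], [-1.0, 0.006, 0.007]] 40.43122477977848
```

View pics/w4c.png

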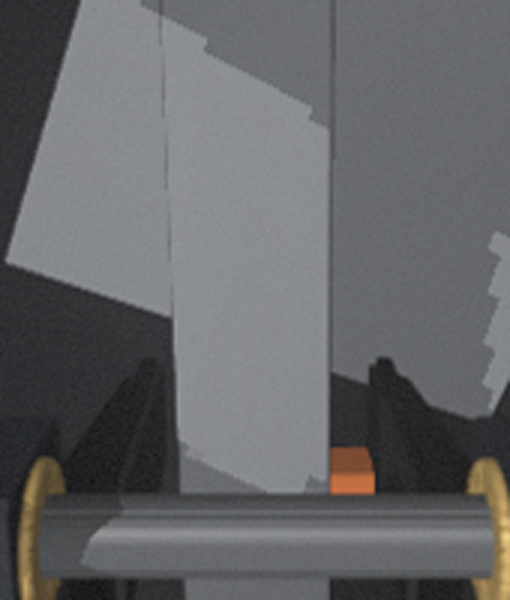

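Still closing.

Request:
jog_arm --deltas '[0, 0, 0, 0, 0, 0, 0, 0, 0, 0, 0, 0, 0, 0, 0, 0, 0, 0, 0, 0, 0, 0, 0, 0, 0, 0, 0, 0, 0, 0, 0, 0, 0, 0, 0]'

```text
t: 6.6
eef_pos: [568.8, 24.5, 208.0]
tcp_rot: [0.646, 1.562, -0.465]
ft_force: [0.1, -1.3, 0.3]
opening: 0.272
```

```bash
python3 - <<'E'
from plan import *
P,R=pose();print(P,R.round(3).tolist(),env.state()['opening']*95)
c=snap('wrist','w5'); crop('w5','w5c',170,100,340,330,3)
cv2.imwrite('pics/w5c.png',cv2.imread('pics/w5c.png')[:600])
E
```

```text
[568.8258534   24.4610438  207.96534063] [[0.007, 0.896, 0.444], [-0.004, 0.444, -0.896], [-1.0, 0.005, 0.007]] 25.79494300479188
```

View pics/w5c.png

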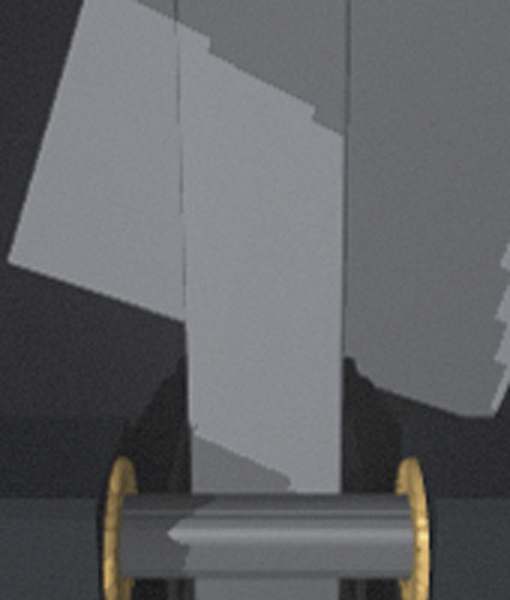

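```bash
python3 - <<'E'
from plan import *
plan([568.8,-1.3,208.3],6.4,7,0,dec=(1,3))
E
```

```text
[0.0, -1.6, 3.3, 0.05, 0.001, -0.001, 0.0, 0.0, -1.5, 3.4, 0.05, 0.001, -0.001, 0.0, -0.1, -1.3, 3.4, 0.05, 0.001, -0.001, 0.0, 0.0, -1.1, 3.5, 0.049, 0.001, -0.001, 0.0, -0.1, -1.0, 3.6, 0.05, 0.001, -0.001, 0.0, 0.0, -0.8, 3.6, 0.049, 0.0, -0.001, 0.0, -0.1, -0.6, 3.6, 0.05, 0.001, 0.0, 0.0]
[568.75362527  -1.30274286 208.31137234] 0.009260073947135652
```

Request:
jog_arm --deltas '[0, -1.6, 3.3, 0.05, 0, 0, 0, 0, -1.5, 3.4, 0.05, 0, 0, 0, 0, -1.3, 3.4, 0.05, 0, 0, 0, 0, -1.1, 3.5, 0.05, 0, 0, 0, 0, -1, 3.5, 0.05, 0, 0, 0, 0, -0.8, 3.5, 0.05, 0, 0, 0, 0, -0.5, 3.5, 0.05, 0, 0, 0, 0, 0, 0, 0, 0, 0, 0]'

```text
t: 7.65
eef_pos: [568.4, -0.5, 208.0]
tcp_rot: [1.074, 1.563, -0.397]
ft_force: [0.4, -2.4, 1.3]
opening: 0.269
```

```bash
python3 - <<'E'
from plan import *
P,R=pose();print(P,R.round(3).tolist(),env.state()['opening']*95)
plan([568.8,-1.3,208.3],6.4,1,0,dec=(1,3))
c=snap('wrist','w6'); cv2.imwrite('pics/w6x.png',cv2.resize(c['image'][:,:,::-1],(800,600),interpolation=cv2.INTER_CUBIC))
c=snap('top','t6'); crop('t6','t6c',180,160,330,250,5)
E
```

```text
[ 5.68353510e+02 -4.72241715e-01  2.08003850e+02] [[0.007, 0.995, 0.1], [-0.003, 0.1, -0.995], [-1.0, 0.006, 0.003]] 25.537975886460437
[-0.3, 0.4, 0.9, -0.012, 0.004, -0.006, 0.0]
[568.83912517  -1.3270603  208.30956808] 0.036583659971330416
```

View pics/w6x.png

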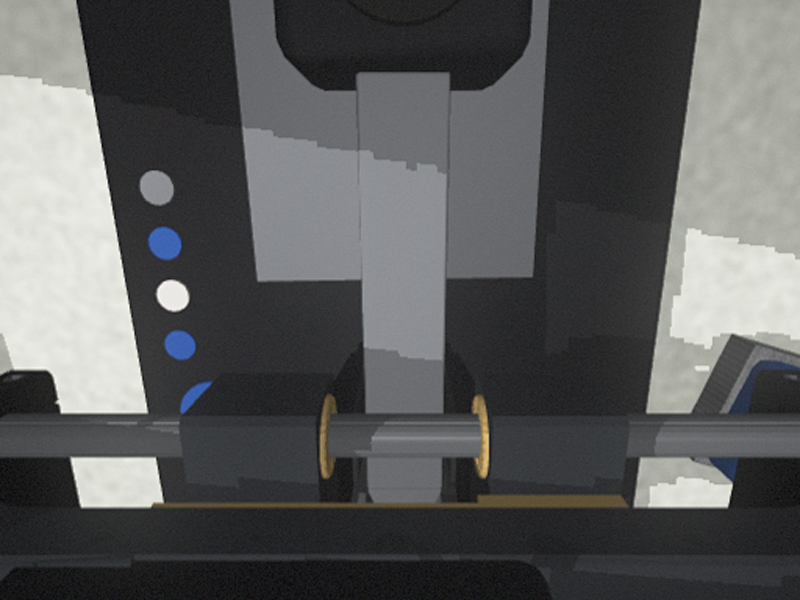

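View pics/t6c.png

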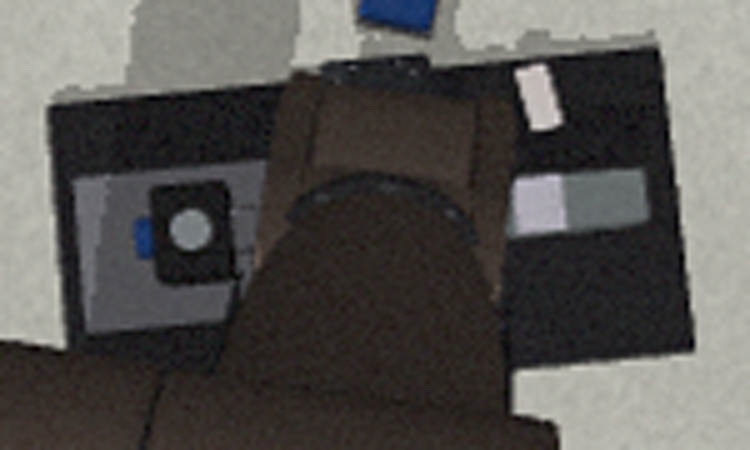

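```bash
cat >> fitw.py <<'E'
m=np.array([575.2,-60.7]); bt=np.radians(-83.6)
R2=lambda t:np.array([[np.cos(t),-np.sin(t)],[np.sin(t),np.cos(t)]])
def inm(p): return R2(bt).T@(np.array(p)[:2]-m)
def tool():
    from h import pose
    P,R=pose(); g=P+171*R[:,0]; z=R[:,2]
    print('grasp in mouth',inm(g).round(2),'z',g[2].round(2),'yaw rel',(np.degrees(np.arctan2(z[1],z[0])-bt)).round(2))
E
python3 - <<'E'
from fitw import *
tool()
c=load('w6'); F=lambda u,v:((u+.5)*.64-.5,(v+.5)*.64-.5)
for nm,L in dict(left=[(357,72),(361,230),(364,400)],right=[(450,72),(447,230),(443.5,400)]).items():
    print(nm,[inm(onz(c,*F(*p),48)).round(1).tolist() for p in L])
print('deck L',[inm(onz(c,*F(*p),12)).round(1).tolist() for p in [(77,0),(130,330)]],'R',[inm(onz(c,*F(*p),12)).round(1).tolist() for p in [(700,0),(650,360)]])
print('mat',[inm(onz(c,*F(*p),12)).round(1).tolist() for p in [(258,281),(533,276)]])
E
```

```text
grasp in mouth [-60.11   1.09] z 37.02 yaw rel -0.63
left [[-159.8, -9.5], [-117.1, -9.9], [-61.9, -10.9]]
right [[-159.6, 15.8], [-116.8, 15.5], [-61.5, 15.1]]
deck L [[-189.4, -103.5], [-75.2, -105.0]] R [[-187.5, 102.0], [-59.6, 101.6]]
mat [[-94.2, -53.0], [-94.8, 52.2]]
```

```bash
python3 - <<'E'
from fitw import *
for tag,pts in dict(L=[(449.7,133.7),(466.8,-22.4),(464.8,-.6),(477,-112.2)],R=[(654.6,155.6),(673.5,-.3),(669.1,21.3),(690.4,-149.3)],sl=[(557.8,-63.2),(559.7,-88.6),(562.5,-121.6),(558,-63.2),(570.1,-173.9)],sr=[(593,-59.4),(595.8,-84.7),(602,-139.2),(605.3,-170.3)]).items(): print(tag,[inm(p).round(1).tolist() for p in pts])
from plan import *
# target: grasp at mouth frame (-58,-1.0)
g=m+R2(bt)@[-58,-1.0]; print(g)
plan([*(g-171*pose()[1][:2,0]),208.2],6.4,1,0,dec=(1,3))
E
```

```text
L [[-207.2, -103.0], [-50.1, -103.5], [-72.0, -103.0], [40.2, -103.3]]
R [[-206.1, 103.0], [-49.1, 104.4], [-71.0, 102.5], [100.9, 104.6]]
sl [[0.5, -17.6], [26.0, -18.5], [59.1, -19.4], [0.6, -17.4], [111.9, -17.7]]
sr [[0.7, 17.8], [26.1, 17.8], [81.0, 17.9], [112.3, 17.7]]
[567.74103401  -3.17292962]
[-0.2, -2.1, 2.1, -0.011, 0.004, -0.007, 0.0]
[566.5224235   -2.66161088 208.20401158] 0.03466885246328422
```

Request:
jog_arm --deltas '[0, -1, 0, -0.011, 0, 0, 0, 0, -1, 1, 0, 0, 0, 0, 0, 0, 2, 0, 0, 0, 0, 0, 0, 2, 0, 0, 0, 0, 0, 0, 2, 0, 0, 0, 0, 0, 0, 0, 0, 0, 0, 0]'

```text
t: 8.5
eef_pos: [567.2, -7.2, 208.0]
tcp_rot: [1.171, 1.563, -0.286]
ft_force: [0.8, 1.9, 0.0]
opening: 0.269
```

```bash
python3 - <<'E'
from fitw import *
tool()
c=snap('wrist','w7'); cv2.imwrite('pics/w7x.png',cv2.resize(c['image'][:,:,::-1],(800,600),interpolation=cv2.INTER_CUBIC))
c=snap('side','s7'); crop('s7','s7c',180,170,310,270,6)
E
```

```text
grasp in mouth [-53.58  -0.82] z 37.04 yaw rel 0.14
```

View pics/s7c.png

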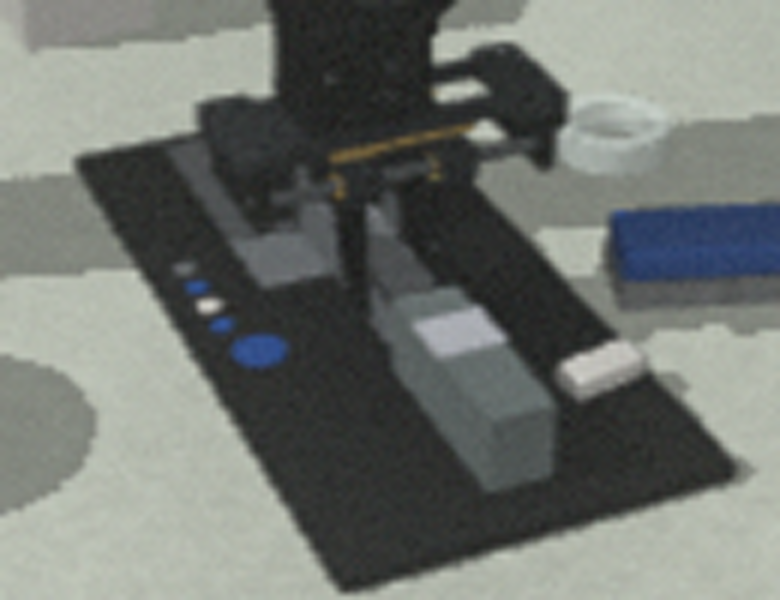

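View pics/w7x.png

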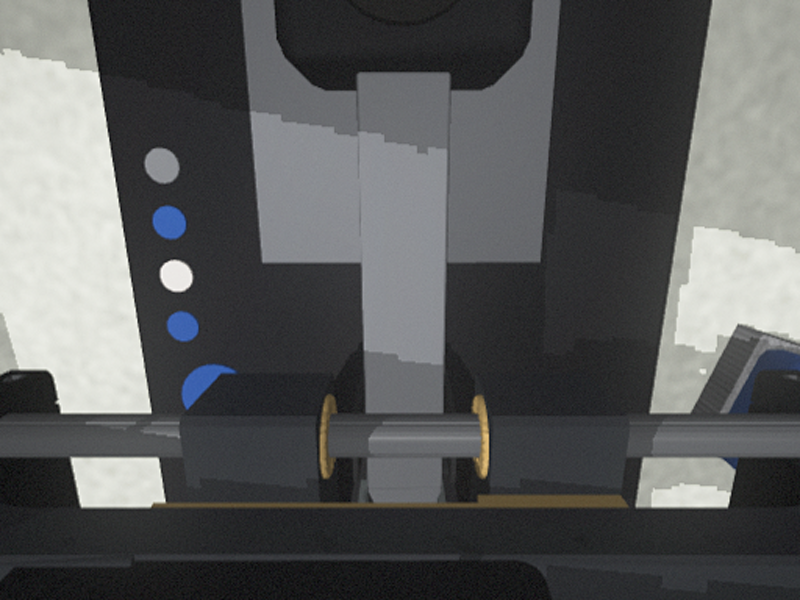

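Bar centred on the base's mat to about 0.5 mm and parallel to it. Next I'll advance by feel.

Request:
jog_arm --deltas '[0, 0, 2, 0, 0, 0, 0, 0, 0, 2, 0, 0, 0, 0, 0, 0, 2, 0, 0, 0, 0, 0, 0, 1.5, 0, 0, 0, 0]'

```text
t: 9.1
eef_pos: [568.0, -14.9, 208.0]
tcp_rot: [1.182, 1.564, -0.275]
ft_force: [0.7, 3.0, 1.0]
opening: 0.274
```

Request:
jog_arm --deltas '[0, 0, 1.5, 0, 0, 0, 0, 0, 0, 1.5, 0, 0, 0, 0]'

```text
t: 9.35
eef_pos: [568.3, -18.0, 208.0]
tcp_rot: [1.179, 1.564, -0.277]
ft_force: [-0.6, 1.9, 0.1]
opening: 0.27
```

Request:
jog_arm --deltas '[0, 0, 1.5, 0, 0, 0, 0, 0, 0, 1.5, 0, 0, 0, 0]'

```text
t: 9.6
eef_pos: [568.7, -21.2, 208.0]
tcp_rot: [1.18, 1.564, -0.276]
ft_force: [0.1, 2.8, 1.3]
opening: 0.271
```

```bash
python3 - <<'E'
from fitw import *
tool(); s=env.state(); print(s['ft_force'],s['moment'])
E
```

```text
grasp in mouth [-39.5   -0.96] z 37.03 yaw rel 0.15
[0.13009111 2.75314439 1.25167039] [ 0.08303865  0.07853463 -0.05101416]
```

Request:
jog_arm --deltas '[0, 0, 2, 0, 0, 0, 0, 0, 0, 2, 0, 0, 0, 0, 0, 0, 2, 0, 0, 0, 0]'

```text
t: 9.98
eef_pos: [569.4, -27.6, 208.0]
tcp_rot: [1.179, 1.564, -0.277]
ft_force: [-0.1, 3.8, 0.8]
opening: 0.272
```

Request:
jog_arm --deltas '[0, 0, 2, 0, 0, 0, 0, 0, 0, 1.5, 0, 0, 0, 0]'

```text
t: 10.22
eef_pos: [569.8, -31.4, 208.0]
tcp_rot: [1.174, 1.564, -0.282]
ft_force: [-0.9, 3.1, 0.6]
opening: 0.267
```

Request:
jog_arm --deltas '[0, 0, 1, 0, 0, 0, 0, 0, 0, 1, 0, 0, 0, 0, 0, 0, 1, 0, 0, 0, 0]'

```text
t: 10.6
eef_pos: [570.2, -34.6, 208.0]
tcp_rot: [1.177, 1.564, -0.279]
ft_force: [-0.6, 2.7, 1.2]
opening: 0.274
```

```bash
python3 - <<'E'
from fitw import *
tool(); s=env.state(); print(s['ft_force'],s['moment'])
E
```

```text
grasp in mouth [-26.06  -0.95] z 37.05 yaw rel 0.15
[-0.58492562  2.70878141  1.16937395] [ 0.02117583  0.12373639 -0.0519604 ]
```

Request:
jog_arm --deltas '[0, 0, 1, 0, 0, 0, 0, 0, 0, 1, 0, 0, 0, 0, 0, 0, 1, 0, 0, 0, 0]'

```text
t: 10.98
eef_pos: [570.5, -37.7, 208.0]
tcp_rot: [1.172, 1.564, -0.285]
ft_force: [-0.1, 2.7, 0.1]
opening: 0.273
```

Request:
jog_arm --deltas '[0, 0, 1, 0, 0, 0, 0, 0, 0, 1, 0, 0, 0, 0]'

```text
t: 11.22
eef_pos: [570.8, -39.8, 208.0]
tcp_rot: [1.173, 1.564, -0.283]
ft_force: [-0.1, 2.5, 0.5]
opening: 0.272
```

Request:
jog_arm --deltas '[0, 0, 1, 0, 0, 0, 0, 0, 0, 1, 0, 0, 0, 0]'

```text
t: 11.48
eef_pos: [571.0, -42.0, 208.0]
tcp_rot: [1.169, 1.564, -0.287]
ft_force: [-0.5, 3.3, 1.4]
opening: 0.274
```

Request:
jog_arm --deltas '[0, 0, 1, 0, 0, 0, 0, 0, 0, 1, 0, 0, 0, 0]'

```text
t: 11.72
eef_pos: [571.3, -44.1, 208.1]
tcp_rot: [1.174, 1.564, -0.283]
ft_force: [-0.3, 2.1, 0.6]
opening: 0.274
```

```bash
python3 - <<'E'
from fitw import *
tool(); s=env.state(); print(s['ft_force'],s['moment'])
E
```

```text
grasp in mouth [-16.46  -0.97] z 37.06 yaw rel 0.15
[-0.29645974  2.06056137  0.63083387] [ 0.03404521  0.12971521 -0.0307719 ]
```

Request:
jog_arm --deltas '[0, 0, 1, 0, 0, 0, 0, 0, 0, 1, 0, 0, 0, 0]'

```text
t: 11.98
eef_pos: [571.5, -46.3, 208.0]
tcp_rot: [1.169, 1.564, -0.287]
ft_force: [-0.9, 1.6, 0.5]
opening: 0.27
```

Request:
jog_arm --deltas '[0, 0, 1, 0, 0, 0, 0, 0, 0, 0.8, 0, 0, 0, 0]'

```text
t: 12.22
eef_pos: [571.7, -48.2, 208.0]
tcp_rot: [1.171, 1.564, -0.285]
ft_force: [-1.0, 2.9, 0.1]
opening: 0.272
```

```bash
python3 - <<'E'
from fitw import *
tool(); s=env.state(); print(s['ft_force'],s['moment'])
c=snap('wrist','w8'); cv2.imwrite('pics/w8x.png',cv2.resize(c['image'][:,:,::-1],(800,600),interpolation=cv2.INTER_CUBIC))
c=snap('side','s8'); crop('s8','s8c',200,170,310,270,7)
cv2.imwrite('pics/s8c.png',cv2.imread('pics/s8c.png')[:600])
E
```

```text
grasp in mouth [-12.35  -0.97] z 37.03 yaw rel 0.15
[-0.96057285  2.8950448   0.11762416] [ 0.08457466  0.13805965 -0.08775842]
```

View pics/s8c.png

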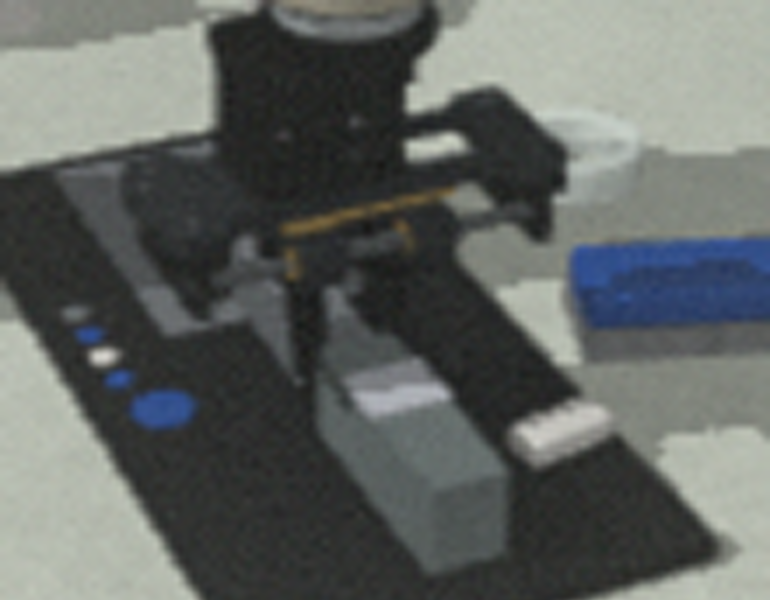

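View pics/w8x.png

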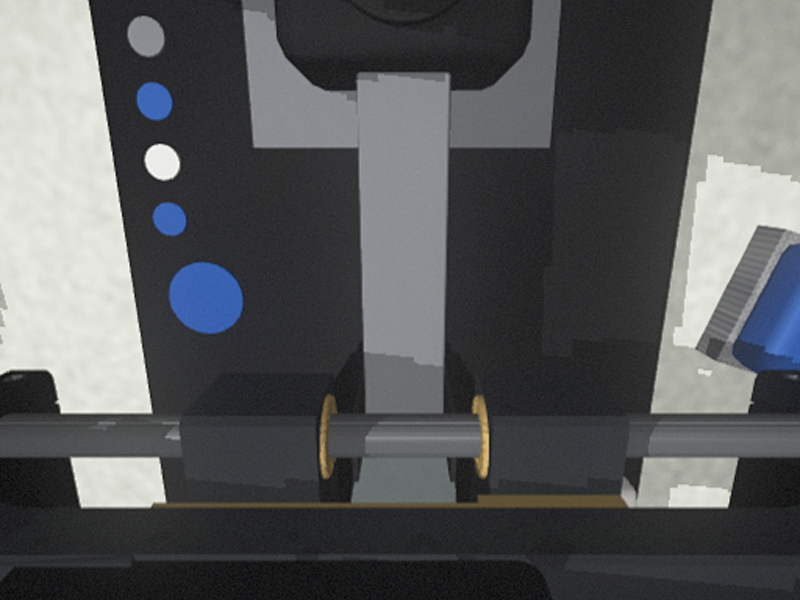

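The nose is in the socket and the arm hasn't slipped: its rear corners are still at (357,72) and (450,72). The button front is about 10 mm under the rim. I'll release and slide the open fingers back along the bar.

Request:
jog_arm --deltas '[0, 0, 0, 0, 0, 0, 0.6, 0, 0, 0, 0, 0, 0, 0.6, 0, 0, 0, 0, 0, 0, 0.6, 0, 0, 0, 0, 0, 0, 0.6, 0, 0, 0, 0, 0, 0, 0.6]'

```text
t: 12.95
eef_pos: [571.8, -48.7, 208.1]
tcp_rot: [1.13, 1.563, -0.327]
ft_force: [0.2, -0.5, 0.2]
opening: 0.595
```

```bash
python3 - <<'E'
from fitw import *
tool(); s=env.state(); print(s['ft_force'],s['opening'])
c=snap('wrist','w9'); cv2.imwrite('pics/w9x.png',cv2.resize(c['image'][:,:,::-1],(800,600),interpolation=cv2.INTER_CUBIC))
E
```

```text
grasp in mouth [-11.8   -0.86] z 37.06 yaw rel 0.14
[ 0.17695574 -0.53727492  0.19481256] 0.5951183044729483
```

View pics/w9x.png

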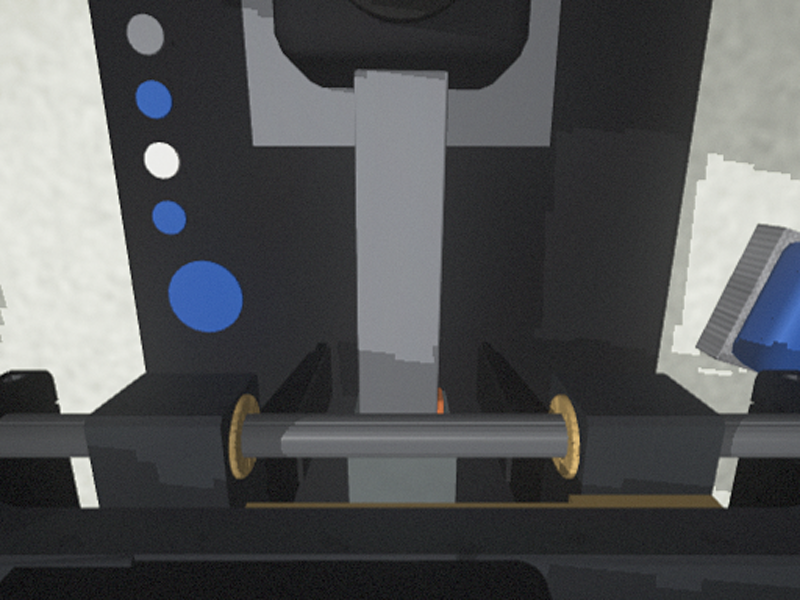

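Request:
jog_arm --deltas '[0, 0, -10, 0, 0, 0, 0.6, 0, 0, -14, 0, 0, 0, 0.6, 0, 0, -14, 0, 0, 0, 0.6, 0, 0, -14, 0, 0, 0, 0.6, 0, 0, -10, 0, 0, 0, 0.6, 0, 0, -5, 0, 0, 0, 0.6, 0, 0, 0, 0, 0, 0, 0.6]'

```text
t: 13.88
eef_pos: [563.4, 23.8, 207.9]
tcp_rot: [1.137, 1.564, -0.318]
ft_force: [-0.7, 0.8, -0.6]
opening: 0.599
```

```bash
python3 - <<'E'
from fitw import *
tool(); s=env.state(); print(s['ft_force'],s['opening'])
c=snap('wrist','w10'); cv2.imwrite('pics/w10x.png',cv2.resize(c['image'][:,:,::-1],(800,600),interpolation=cv2.INTER_CUBIC))
E
```

```text
grasp in mouth [-84.75  -1.16] z 36.88 yaw rel 0.23
[-0.68843906  0.77474376 -0.55513985] 0.5992901276405598
```

View pics/w10x.png

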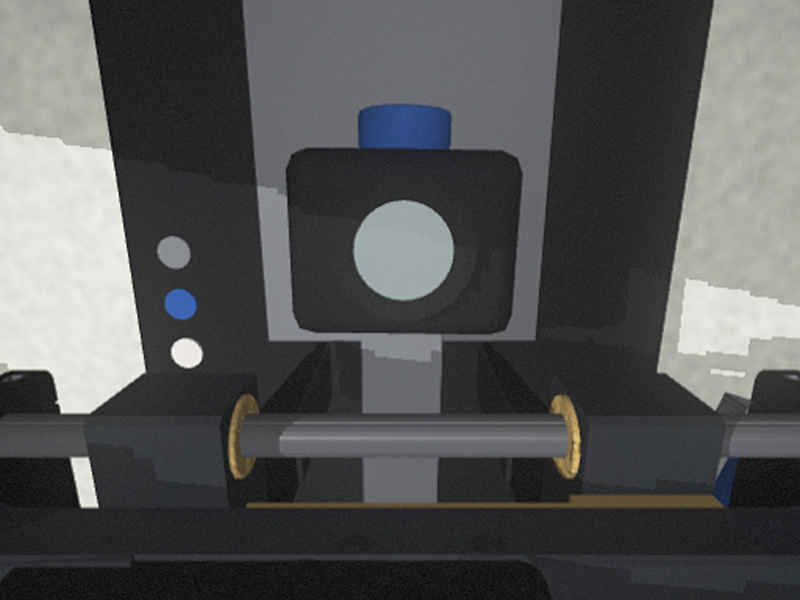

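Request:
jog_arm --deltas '[0, 0.4, 0.5, 0, 0, 0, 0, 0, 0, 0, 0, 0, 0, 0, 0, 0, 0, 0, 0, 0, 0, 0, 0, 0, 0, 0, 0, 0, 0, 0, 0, 0, 0, 0, 0, 0, 0, 0, 0, 0, 0, 0, 0, 0, 0, 0, 0, 0, 0]'

```text
t: 14.8
eef_pos: [563.6, 22.0, 207.8]
tcp_rot: [1.138, 1.565, -0.321]
ft_force: [-0.3, -0.1, 1.1]
opening: 0.271
```

```bash
python3 - <<'E'
from fitw import *
tool(); s=env.state(); print(s['ft_force'],s['moment'],s['opening'])
E
```

```text
grasp in mouth [-83.04  -1.45] z 36.83 yaw rel 0.02
[-0.31394892 -0.14098713  1.14054947] [-0.03000565  0.33809792 -0.32767635] 0.27118666342317727
```

Request:
jog_arm --deltas '[0, 0.2, 1.5, 0, 0, 0, 0, 0, 0.2, 1.5, 0, 0, 0, 0, 0, 0.1, 1.5, 0, 0, 0, 0]'

```text
t: 15.18
eef_pos: [563.9, 18.8, 207.8]
tcp_rot: [1.413, 1.568, -0.045]
ft_force: [-2.4, 6.1, 1.9]
opening: 0.272
```

```bash
python3 - <<'E'
from fitw import *
tool(); s=env.state(); print(s['ft_force'],s['moment'],s['opening'])
E
```

```text
grasp in mouth [-80.2   -1.94] z 36.79 yaw rel 0.05
[-2.41974477  6.05128753  1.92246593] [ 0.8627034   0.51739972 -0.1429635 ] 0.27168057532532836
```

Request:
jog_arm --deltas '[0, 0, 2, 0, 0, 0, 0, 0, 0, 2, 0, 0, 0, 0, 0, 0, 2, 0, 0, 0, 0]'

```text
t: 15.55
eef_pos: [564.2, 14.3, 207.8]
tcp_rot: [2.288, 1.569, 0.832]
ft_force: [-2.9, 6.5, 2.0]
opening: 0.272
```

```bash
python3 - <<'E'
from fitw import *
tool(); s=env.state(); print(s['ft_force'],s['moment'],s['opening'])
E
```

```text
grasp in mouth [-75.98  -2.38] z 36.8 yaw rel 0.17
[-2.9406503   6.46131868  1.97789891] [ 0.70950099  0.43982511 -0.07006273] 0.27243806532692466
```

```bash
cat >> fitw.py <<'E'
def rot():
    from h import pose,Rt,Ro
    P,R=pose(); print('R x',R[:,0].round(4),'rot corr',Ro.from_matrix(R.T@Rt(6.4)).as_rotvec().round(3))
E
python3 -c "
from fitw import *
tool();rot()"
```

```text
grasp in mouth [-75.98  -2.38] z 36.8 yaw rel 0.17
R x [ 0.0011  0.0012 -1.    ] rot corr [ 0.003 -0.001 -0.001]
```

Request:
jog_arm --deltas '[0, 0.2, 2, 0, 0, 0, 0, 0, 0.2, 2, 0, 0, 0, 0, 0, 0.2, 2, 0, 0, 0, 0, 0, 0.2, 2, 0, 0, 0, 0]'

```text
t: 16.05
eef_pos: [564.7, 8.3, 207.8]
tcp_rot: [-2.508, 1.567, 2.322]
ft_force: [-3.6, 6.8, 2.9]
opening: 0.277
```

Request:
jog_arm --deltas '[0, 0.2, 2, 0, 0, 0, 0, 0, 0.2, 2, 0, 0, 0, 0, 0, 0.2, 2, 0, 0, 0, 0]'

```text
t: 16.42
eef_pos: [565.2, 3.7, 207.9]
tcp_rot: [-2.36, 1.564, 2.471]
ft_force: [-2.2, 6.0, 3.3]
opening: 0.273
```

```bash
python3 -c "
from fitw import *
tool();rot();s=env.state(); print(s['ft_force'],s['moment'],s['opening'])"
```

```text
grasp in mouth [-65.92  -3.5 ] z 36.86 yaw rel 0.43
R x [-0.0051  0.004  -1.    ] rot corr [ 0.007 -0.005  0.005]
[-2.1892261   5.96811189  3.30993491] [ 0.57274872  0.36476228 -0.12131628] 0.2733177612675406
```

Request:
jog_arm --deltas '[0, 0.2, 2, 0.002, -0.002, 0.002, 0, 0, 0.2, 2, 0.002, -0.002, 0.002, 0, 0, 0.2, 2, 0.002, -0.002, 0.002, 0]'

```text
t: 16.8
eef_pos: [565.5, -0.8, 207.8]
tcp_rot: [-1.795, 1.569, 3.032]
ft_force: [-3.0, 6.1, 3.3]
opening: 0.272
```

```bash
python3 -c "
from fitw import *
tool();rot();s=env.state(); print(s['ft_force'],s['moment'],s['opening'])
c=snap('wrist','w11'); cv2.imwrite('pics/w11x.png',cv2.resize(c['image'][:,:,::-1],(800,600),interpolation=cv2.INTER_CUBIC))"
```

```text
grasp in mouth [-60.68  -3.22] z 36.78 yaw rel 0.18
R x [-1.8e-03  2.0e-04 -1.0e+00] rot corr [ 0.003 -0.     0.002]
[-2.95138333  6.08521066  3.33711252] [ 1.10460448  0.50180706 -0.0911316 ] 0.2720309179431154
```

View pics/w11x.png

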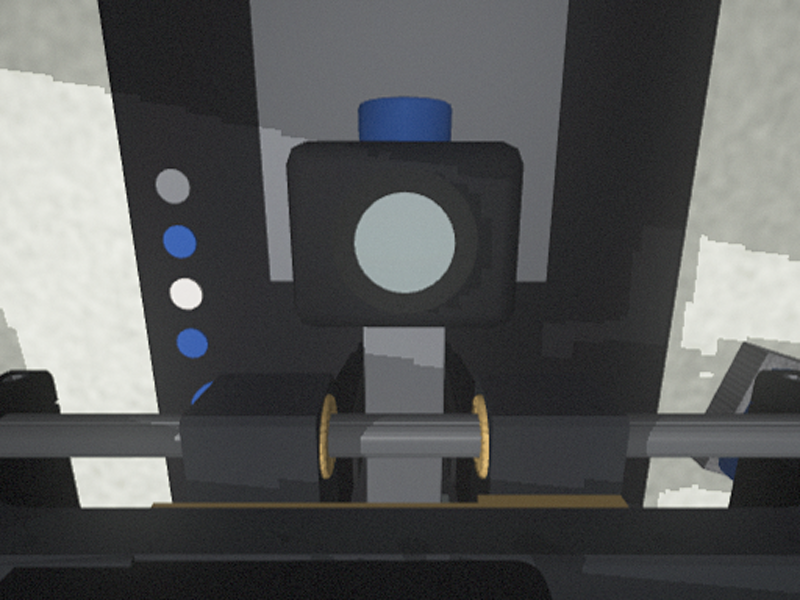

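Request:
jog_arm --deltas '[0, 0.2, 2, 0.001, 0, 0.001, 0, 0, 0.2, 2, 0.001, 0, 0.001, 0, 0, 0.2, 2, 0.001, 0, 0.001, 0, 0, 0.2, 2, 0.001, 0, 0.001, 0]'

```text
t: 17.35
eef_pos: [566.2, -6.8, 207.8]
tcp_rot: [-2.872, 1.568, 1.954]
ft_force: [-3.3, 5.7, 2.1]
opening: 0.276
```

```bash
python3 -c "
from fitw import *
tool();rot();s=env.state(); print(s['ft_force'],s['moment'],s['opening'])"
```

```text
grasp in mouth [-55.03  -3.07] z 36.78 yaw rel 0.09
R x [-0.0011  0.0026 -1.    ] rot corr [ 0.002 -0.003  0.001]
[-3.33848089  5.65914858  2.13258426] [ 0.79336186  0.46498158 -0.04670054] 0.27645615704645166
```

Request:
jog_arm --deltas '[0, 0.2, 1.3, 0, 0, 0, 0, 0, 0.2, 1.3, 0, 0, 0, 0, 0, 0.2, 1.3, 0, 0, 0, 0, 0, 0.2, 1.3, 0, 0, 0, 0]'

```text
t: 17.85
eef_pos: [566.7, -10.0, 207.8]
tcp_rot: [-2.525, 1.565, 2.304]
ft_force: [-3.2, 5.6, 2.0]
opening: 0.272
```

Request:
jog_arm --deltas '[0, 0.2, 1.3, 0, -0.001, 0, 0, 0, 0.2, 1.3, 0, -0.001, 0, 0, 0, 0.2, 1.3, 0, -0.001, 0, 0]'

```text
t: 18.23
eef_pos: [567.2, -12.4, 207.8]
tcp_rot: [-2.115, 1.565, 2.716]
ft_force: [-3.6, 6.0, 2.6]
opening: 0.277
```

Request:
jog_arm --deltas '[0, 0.2, 1.3, 0, -0.001, 0, 0, 0, 0.2, 1.3, 0, -0.001, 0, 0, 0, 0.2, 1.3, 0, -0.001, 0, 0]'

```text
t: 18.6
eef_pos: [567.7, -14.7, 207.9]
tcp_rot: [-1.821, 1.564, 3.011]
ft_force: [-3.2, 6.7, 2.2]
opening: 0.271
```

```bash
python3 -c "
from fitw import *
tool();rot();s=env.state(); print(s['ft_force'],s['moment'],s['opening'])"
```

```text
grasp in mouth [-46.86  -3.43] z 36.93 yaw rel 0.49
R x [-6.6e-03  9.0e-04 -1.0e+00] rot corr [ 0.009 -0.002  0.006]
[-3.19104972  6.65228658  2.22639656] [ 1.0898272   0.30749005 -0.10914678] 0.2707217891548805
```

Request:
jog_arm --deltas '[0, 0, 1.3, 0.003, 0, 0.003, 0, 0, 0, 1.3, 0.003, 0, 0.003, 0, 0, 0, 1.3, 0.003, 0, 0.002, 0]'

```text
t: 18.98
eef_pos: [567.3, -17.0, 207.8]
tcp_rot: [-2.833, 1.567, 1.993]
ft_force: [-1.5, 6.4, 1.9]
opening: 0.274
```

Request:
jog_arm --deltas '[0, 0, 1.3, 0.001, 0, 0.001, 0, 0, 0, 1.3, 0.001, 0, 0.001, 0, 0, 0, 1.3, 0.001, 0, 0.001, 0]'

```text
t: 19.35
eef_pos: [567.4, -19.4, 207.8]
tcp_rot: [2.896, 1.566, 1.439]
ft_force: [-1.3, 2.8, 0.6]
opening: 0.273
```

```bash
python3 -c "
from fitw import *
tool();rot();s=env.state(); print(s['ft_force'],s['moment'],s['opening'])"
```

```text
grasp in mouth [-42.62  -2.99] z 36.78 yaw rel 0.11
R x [ 6.0e-04  4.4e-03 -1.0e+00] rot corr [ 0.002 -0.004 -0.001]
[-1.25468865  2.77642733  0.55375014] [-0.00094906  0.19047254 -0.09718156] 0.27337269434599704
```

Axial force fell from 6.4 to 2.8 N, so the button has probably popped. I'll push gently for the stop.

Request:
jog_arm --deltas '[0, 0, 1, 0, -0.001, 0, 0, 0, 0, 1, 0, -0.001, 0, 0]'

```text
t: 19.6
eef_pos: [567.7, -21.3, 207.8]
tcp_rot: [2.513, 1.568, 1.057]
ft_force: [-0.7, 3.5, 1.9]
opening: 0.272
```

Request:
jog_arm --deltas '[0, 0, 1, 0, -0.001, 0, 0, 0, 0, 1, 0, -0.001, 0, 0]'

```text
t: 19.85
eef_pos: [567.9, -23.1, 207.8]
tcp_rot: [2.081, 1.569, 0.625]
ft_force: [0.5, 13.6, 1.8]
opening: 0.275
```

```bash
python3 -c "
from fitw import *
tool();rot();s=env.state(); print(s['ft_force'],s['moment'],s['opening'])"
```

```text
grasp in mouth [-38.34  -2.8 ] z 36.78 yaw rel 0.14
R x [ 1.2e-03  8.0e-04 -1.0e+00] rot corr [ 0.002 -0.001 -0.001]
[ 0.53197322 13.60924903  1.75584554] [2.37288028 0.19585736 0.02921053] 0.27527620245586176
```

Force rose to 13.6 N, which is the stop. I'll ease back, release and look.

Request:
jog_arm --deltas '[0, 0, -1, 0, 0, 0, 0, 0, 0, -0.5, 0, 0, 0, 0, 0, 0, 0, 0, 0, 0, 0.6, 0, 0, 0, 0, 0, 0, 0.6, 0, 0, 0, 0, 0, 0, 0.6, 0, 0, 0, 0, 0, 0, 0.6, 0, 0, 0, 0, 0, 0, 0.6]'

```text
t: 20.72
eef_pos: [568.1, -22.4, 207.8]
tcp_rot: [1.342, 1.568, -0.114]
ft_force: [0.4, -0.7, 0.8]
opening: 0.598
```

```bash
python3 -c "
from fitw import *
from plan import plan
tool();rot();s=env.state(); print(s['ft_force'],s['opening'])"
```

```text
grasp in mouth [-38.73  -2.36] z 36.76 yaw rel 0.15
R x [ 2.4e-03 -3.0e-04 -1.0e+00] rot corr [ 0.003  0.001 -0.002]
[ 0.41727487 -0.67360179  0.76804262] 0.5982283326304003
```

Request:
jog_arm --deltas '[-5, 0, 0, 0, 0, 0, 0.6, -15, 0, 0, 0, 0, 0, 0.6, -30, 0, 0, 0, 0, 0, 0.6, -30, 0, 0, 0, 0, 0, 0.6, -25, 0, 10, 0, 0, 0, 0.6, 0, 15, 30, 0, 0, 0, 0.6, 0, 15, 40, 0, 0, 0, 0.6, 0, 15, 40, 0, 0, 0, 0.6, 0, 5, 15, 0, 0, 0, 0.6, 0, 0, 0, 0, 0, 0, 0.6]'

```text
t: 21.98
eef_pos: [633.5, -153.1, 326.6]
tcp_rot: [1.239, 1.562, -0.216]
ft_force: [-0.1, 0.6, -0.2]
opening: 0.602
```

```bash
python3 -c "
from fitw import *
tool()
c=snap('wrist','w12'); cv2.imwrite('pics/w12x.png',cv2.resize(c['image'][:,:,::-1],(800,600),interpolation=cv2.INTER_CUBIC))"
```

```text
grasp in mouth [98.82 49.16] z 155.64 yaw rel 0.24
```

View pics/w12x.png

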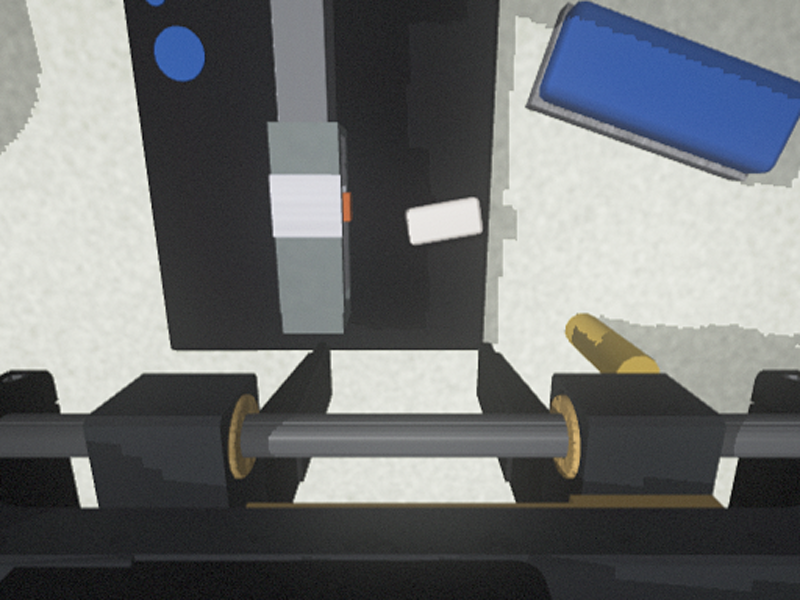

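```bash
python3 -c "
from fitw import *
crop('w12','w12c',160,60,260,220,5)
cv2.imwrite('pics/w12c.png',cv2.imread('pics/w12c.png')[:600])"
```

```text
(no output)
```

View pics/w12c.png

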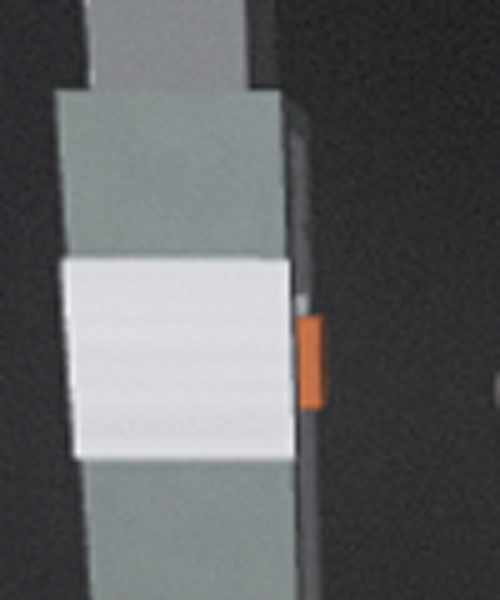

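```bash
python3 -c "
from fitw import *
c=load('w12'); D=lambda u,v:(160+(u+.5)/5-.5,60+(v+.5)/5-.5)
print('rim',inm(onz(c,*D(57,90),54)),inm(onz(c,*D(281,90),54)))
print('btn rear/front outer',inm(onz(c,*D(322,316),38)),inm(onz(c,*D(325,409),38)))
print('bar edges at rim',[inm(onz(c,*D(u,75),48)) for u in (88,247)])
"
```

```text
rim [  0.45065815 -17.75411618] [ 0.25134863 17.40382218]
btn rear/front outer [35.40515475 21.35548628] [51.39800239 21.4801633 ]
bar edges at rim [array([ -2.44861093, -14.20383729]), array([-2.59526832, 11.28206423])]
```

```bash
python3 -c "
from cell import env
s=env.state();print(s['t'],s['ft_force']);print(env.job_done())"
```

```text
22.025 [0.22820811 0.53213158 0.31619469]
the job is handed in; nothing more can be done
None
```

The camera arm is back in its socket, with the orange button out through the window. I handed the job in at t = 22 s of the 66 s allowed; the hand-in gives no verdict.

**What I did:**
- I gripped the bar over the rear few millimetres of the button, which pressed it flush, then turned the arm into line with the socket.
- I slid the nose in until the button's front was about 10 mm under the rim, then let go and took hold again further back on the bar.
- I pushed on in small steps at about 6 N. The force fell to about 3 N when the button popped out, then rose to 13.6 N at the stop. I eased back, let go and lifted clear.

**Last checks:**
- **Button:** its middle is about 43 mm behind the rim (33 to 65 mm allowed). Its outer face is 21.4 mm from the socket axis, so it is fully out.
- **Bar:** it sits about 1.4 mm to the -y side of the axis (4 mm allowed).
- **Forces:** the highest wrist reading was about 14 N, though I only read it at the end of each move.
- **Other things:** nothing was touched that I saw. The last picture shows the eraser, board eraser and glue stick; I did not look at the rest again or measure any shifts.

**Disagreements:** the wrist camera and the tool's own position differed by 1 to 3 mm sideways. I split the difference and checked by feel; the nose went in without side force. During the long push the bar ran along the -y wall, with about 3 N of side force. I could not read the button's travel or the arm's height directly.

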